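# Raise a dental surveyor's rod clear of the cast and hold it

## Task

I want to take the toothed plaster cast off its surveyor, but the rod's tip is standing down inside the arch of teeth. Of the two surveyors on the bench, pick the one that has the cast on its table (the other has only a plain plaster block), take its rod by the knob at the top and draw it straight up through its snug guide, without forcing it sideways, until the tip is about 2 cm above the tops of the teeth. The brake screw no longer grips, so finish still holding the rod there, steady, and leave the cast, the other surveyor and everything else as they are.

Things in the scene. Friction and masses are not known exactly. Their poses are not given: they have to be found in the camera images.
- cast_top (a point): Point over the middle of the plaster cast, level with the tops of its teeth. The cast is loose, 58 x 63 mm and 34 mm high, a horseshoe arch of teeth on a flat base; it stands upright on the model table of one of the two surveyors, its middle within 15 mm of that rod's axis.
- block_top (a point): Centre of the upper face of the plain plaster block, 30 x 34 x 24 mm, which stands loose on the other surveyor's model table.
- rod_1_knob (a point): Centre of the knob of rod 1, 231 mm above the bench at the start: a black fluted cylinder 22 mm across and 26 mm high at the top of the upright rod, the place to grip. Below the knob 20 mm of the 10 mm rod is bare, then comes the stop collar (18 mm across, 4 mm thick), which rests on the guide's upper end at the start.
- rod_1_tip (a point): Lower tip of rod 1, on its axis, 168 mm below the knob's centre; at the start 63.5 mm above the bench, 6.5 mm lower than the tops of the teeth. The tool at the tip is 3 mm thick and 18 mm long; above it is the chuck, 15 mm across.
- rod_1: Rod 1, 181 mm long, origin at its lower tip, z up along it. It is loose (0.11 to 0.2 kg): it slides in the 11 mm bore of guide 1 with 0.5 mm play all round; only the collar carries it and it drops when let go. It can rise 47 mm before its chuck meets the guide from below.
- guide_1 (a point): Upper end, on the axis, of the vertical guide of surveyor 1, 194 mm above the bench: a fixed steel sleeve 30 mm across, 46 mm long, bore 11 mm. A brake screw reaches 33 mm in front of the axis, 24 mm below this point. Nothing of the stand is higher than this point but the column's cap (2 mm more).
- surveyor_1: Surveyor 1, a fixed stand; origin on the bench under the middle of its base (176 mm along x, 112 mm along y, 13 mm high); x points to its rear, z up. Guide's axis at x = -30 mm, y = 0; column at x = +62 mm, 196 mm high; cross arm between them. Under the guide a round model table 82 mm across, its top 36 mm above the bench.
- rod_2_knob (a point): Centre of the knob of rod 2, 231 mm above the bench at the start: a black fluted cylinder 22 mm across and 26 mm high at the top of the upright rod, the place to grip. Below the knob 20 mm of the 10 mm rod is bare, then comes the stop collar (18 mm across, 4 mm thick), which rests on the guide's upper end at the start.
- rod_2_tip (a point): Lower tip of rod 2, on its axis, 168 mm below the knob's centre; at the start 63.5 mm above the bench, 6.5 mm lower than the tops of the teeth. The tool at the tip is 3 mm thick and 18 mm long; above it is the chuck, 15 mm across.
- rod_2: Rod 2, 181 mm long, origin at its lower tip, z up along it. It is loose (0.11 to 0.2 kg): it slides in the 11 mm bore of guide 2 with 0.5 mm play all round; only the collar carries it and it drops when let go. It can rise 47 mm before its chuck meets the guide from below.
- guide_2 (a point): Upper end, on the axis, of the vertical guide of surveyor 2, 194 mm above the bench: a fixed steel sleeve 30 mm across, 46 mm long, bore 11 mm. A brake screw reaches 33 mm in front of the axis, 24 mm below this point. Nothing of the stand is higher than this point but the column's cap (2 mm more).
- surveyor_2: Surveyor 2, a fixed stand; origin on the bench under the middle of its base (176 mm along x, 112 mm along y, 13 mm high); x points to its rear, z up. Guide's axis at x = -30 mm, y = 0; column at x = +62 mm, 196 mm high; cross arm between them. Under the guide a round model table 82 mm across, its top 36 mm above the bench.
- drop_bottle: Small white drop bottle with a black cap, 63 mm long, 22 mm thick, lying loose between the surveyors; a bystander. Origin on its underside.
- mix_cup: Mixing cup, 52 mm across, 50 mm high, standing loose between the surveyors; a bystander. Origin on its underside.

How it is judged:
By the outcome, as a careful person would: the job done as asked, in the order asked, and still so for the second after the job is handed in, while the arm keeps its last pose, push and grip.
It also fails if it takes over 32 s, if anything falls off the work surface, if the arm or the gripper's body presses on something with over 40 N, if the wrist force passes 120 N, or if a joint passes its speed limit or range.

## Robot

A 6-joint arm with a two-finger parallel gripper is mounted at the origin on a cart in front of the work surface, level with it; the furniture and walls round the work are solid. World frame = base frame: x ahead of the robot, y to its left, z up, the work surface at z = 0. Lengths are in m, angles in degrees, forces in N, time in s.
With the tool pointing down it reaches from about 0.275 to 0.775 m from the base axis. Payload 14.6 kg.
Tool frame: the origin (TCP) lies midway between the tips of the shut fingers; the grasp point (between the pads) lies 19 mm behind it (env.tcp_to_grasp is the distance from the TCP to the grasp point, in m); z points along the fingers, y is the direction in which the jaws open and shut (so a half turn about z gives the same grasp; the last joint's range is limited). The gripper opens to 85 mm and grips with 20 to 120 N. Pads are 22 mm wide; open, the fingers measure 114 mm over their backs; the gripper's body (76 mm by 85 mm) begins 54 mm behind the grasp point. The pads swing forward as they close: fully open they stand 13 mm farther back than shut.
Start: joints at [59.914, 15.075, -2.767, 72.158, 0, 81.102], TCP at [0.19, 0.49, 0.231] pointing down, gripper open.
Joint ranges: [-151.79, 151.79], [-50.71, 97.33], [-67.44, 78.34], [-121.81, 120.89], [-77.56, 73.72], [-180, 180]. Speed limits (degrees/s): [108.29, 108.29, 147.25, 159.86, 180, 180].

## Interface

Orientations are given as a 3x3 rotation matrix whose columns are the frame's x, y, z axes.
In Python, from bench import env gives the robot as it stands.
- The arm moves only by the shell command python3 -m handwheel 'ROWS' [FORCE]. ROWS is JSON, a list that holds one entry, the list of rows, each a list of 7 numbers: the turn, a rotation vector about the tool's x, y, z in rad, then the shift along the tool's x, y, z in mm, then the opening, from 0 (shut) to 1 (fully open). In form: [[[rx, ry, rz, tx, ty, tz, claw], ...]]. A call has 1 to 8 rows; each row shifts and turns the pose as measured when the row begins, along the tool's axes as they then stand; what a row does not reach is not made up. A row lasts 1/12 s, in which the tool goes at most 41.7 mm and 7.16 degrees, less where a joint would pass 70% of its speed; a pose out of reach is approached as far as the arm can. A call is refused whole if a number of a shift passes 41.7 or a number of a turn 0.125, either way. A call with a gripper value outside its range is refused whole. The fingers move at their own pace and stop on an object; FORCE is the grip in N (left out, the last holds). Time passes only in rows, so rows that do not move let the fingers close. It gives the time, the measured TCP pose, the force and the opening at its end, in the units of the state.
- env.sense(): the state, without advancing time (a new reading comes with each control period).
- env.camera(name): name is "side" or "top" or "wrist"; returns the picture (420x560x3 uint8, red, green, blue); there is no depth.
- env.get_calibration(name): a dict with "mtx" (3x3 intrinsics, pixels), "R" (3x3) and "t" (3): a world point X has camera coordinates R X + t. Camera axes: x right, y down, z forward; pixel columns grow to the right and rows downward; lengths in m; the calibration is good to about 2 mm. A picture is of the moment at which its call begins: read the wrist's pose just before it. get_calibration takes no time and is no camera call; for the wrist camera it gives the pose at the moment of the call.
- env.finish_job(): hands the job in, once; it reports no verdict.
The state is a dict: "clock": time; "joint_pos": joint angles; "qd": joint speeds; "joint_efforts": joint torques, N m; "ee_pos": TCP position; "orientation": TCP orientation; "contact_force": force on the tool from outside, world axes, zero at the start; "moment": the same for the moment, N m; "width": opening from 0.0 (shut) to 1.0 (fully open).
Only numpy, scipy, OpenCV 4.12 (cv2) and the standard library are available. Lean on these libraries where they do the work, as an engineer would, in place of code of your own. Each camera call takes 0.05 s, during which the arm holds its last target.

## Working session

There is one attempt and no reset: what is moved stays moved. The work goes in short steps, Python scripts to look and compute and a shell command to move; the robot and the scene stay as the last step left them, time stands still between calls to the robot, and variables do not carry over. Pictures are saved under pics/ and viewed, and the job is handed in when it is done.

```bash
ls; mkdir -p pics
python3 - <<'E'
from bench import env
import cv2,numpy as np
s=env.sense();print({k:np.round(v,3).tolist() for k,v in s.items()}, env.tcp_to_grasp)
for n in ["side","top","wrist"]:
    c=env.get_calibration(n);print(n,np.round(c["mtx"],1).tolist(),np.round(c["R"],3).tolist(),np.round(c["t"],3).tolist())
    cv2.imwrite(f"pics/a_{n}.png",env.camera(n)[:,:,::-1])
E
```

```text
pics
{'clock': 0.0, 'joint_pos': [59.914, 15.098, -2.803, 72.158, 0.0, 81.102], 'qd': [0.138, 0.011, -0.013, -0.046, -0.011, -0.017], 'joint_efforts': [0.002, -63.762, 38.456, 0.014, -0.0, -0.0], 'ee_pos': [0.19, 0.489, 0.231], 'orientation': [[-0.932, 0.361, -0.001], [0.361, 0.932, -0.001], [0.0, -0.001, -1.0]], 'contact_force': [0.085, 0.268, -0.524], 'moment': [-0.032, 0.028, -0.027], 'width': 0.996} 0.0187
side [[438.6, 0.0, 282.9], [0.0, 438.6, 212.0], [0.0, 0.0, 1.0]] [[-0.991, -0.13, -0.018], [-0.044, 0.458, -0.888], [0.124, -0.879, -0.459]] [0.477, 0.171, 0.851]
top [[472.8, 0.0, 274.4], [0.0, 472.8, 208.5], [0.0, 0.0, 1.0]] [[-0.005, -1.0, -0.011], [-0.995, 0.006, -0.101], [0.101, 0.01, -0.995]] [-0.013, 0.5, 1.141]
wrist [[342.1, 0.0, 280.6], [0.0, 342.1, 211.1], [0.0, 0.0, 1.0]] [[0.36, 0.933, -0.001], [0.9, -0.348, 0.262], [0.244, -0.095, -0.965]] [-0.524, -0.033, 0.379]
```

View pics/a_side.png

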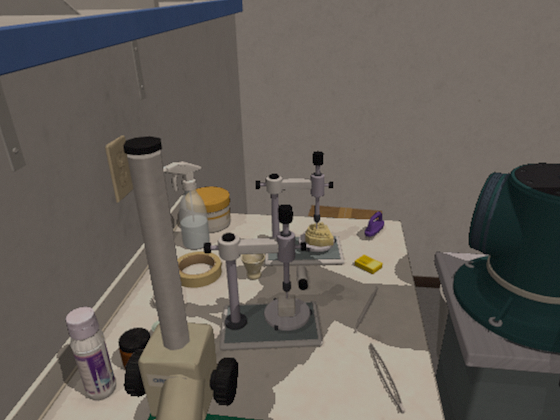

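View pics/a_top.png

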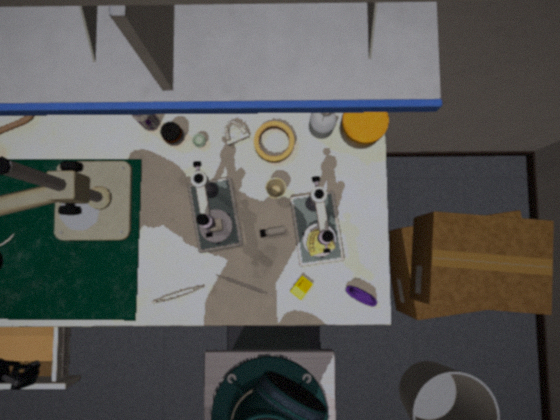

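View pics/a_wrist.png

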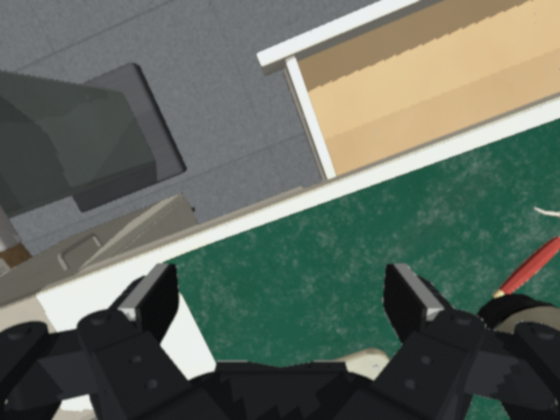

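Run:
```python
import cv2
a=cv2.imread("pics/a_top.png")[165:275,270:360];b=cv2.imread("pics/a_side.png")[145:265,255:350]
cv2.imwrite("pics/z1.png",cv2.resize(a,None,fx=5.4,fy=5.4,interpolation=cv2.INTER_CUBIC))
cv2.imwrite("pics/z2.png",cv2.resize(b,None,fx=5,fy=5,interpolation=cv2.INTER_CUBIC))
```

```text
(no output)
```

View pics/z1.png

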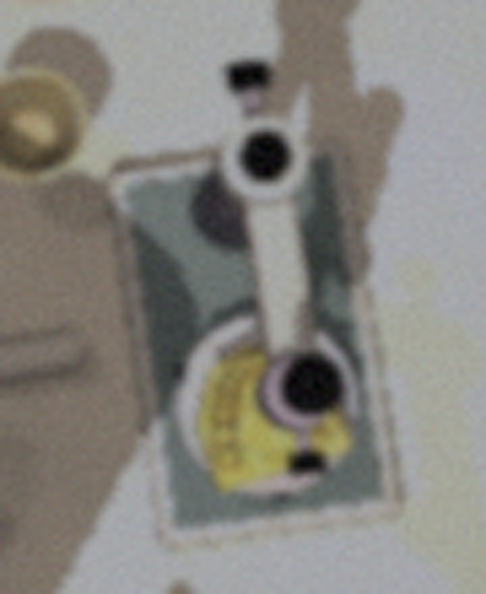

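View pics/z2.png

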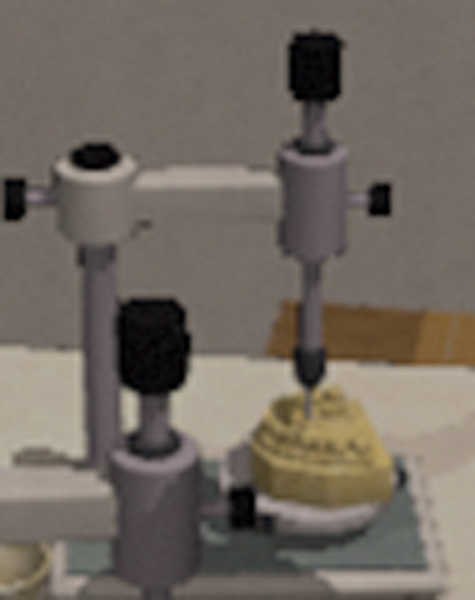

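```bash
cat > h.py <<'E'
from bench import env
import numpy as np
def ray(n,u,v,z,c=None):
    c=c or env.get_calibration(n);K,R,t=map(np.array,(c["mtx"],c["R"],c["t"]))
    d=R.T@np.linalg.inv(K)@[u,v,1];o=-R.T@t
    return o+d*(z-o[2])/d[2]
def proj(n,X):
    c=env.get_calibration(n);p=np.array(c["mtx"])@(np.array(c["R"])@X+c["t"]);return p[:2]/p[2]
E
python3 - <<'E'
from h import *
k=ray("top",328,235.7,.241);c=ray("top",319.1,193.7,.196);print(k,c)
print("yaw",np.degrees(np.arctan2(*(c-k)[[1,0]])),np.linalg.norm((c-k)[:2]))
from scipy.optimize import least_squares
f=lambda p:np.r_[proj("top",np.array([p[0],p[1],.241]))-[328,235.7],proj("side",np.array([p[0],p[1],.231]))-[318.2,158.4]]
r=least_squares(f,k[:2]);print(r.x,r.fun)
K2=ray("top",204,223,.24);print(K2)
E
```

```text
[ 0.42276648 -0.12433073  0.241     ] [ 0.51326077 -0.11166605  0.196     ]
yaw 7.966804517628524 0.09137620899091134
[ 0.42146694 -0.12468322] [ 0.18783941  0.65158404 -0.69140015  0.42472398]
[0.44964046 0.12364356 0.24      ]
```

```bash
python3 -m handwheel '[[[0,0,0,0,0,-25,1],[0,0,0,-10,-10,-25,1],[0,0,0,-20,-22,-20,1],[0,0,0,-20,-22,0,1],[0,0,0,-20,-22,0,1],[0,0,0,-20,-22,0,1],[0,0,0,-20,-22,0,1],[0,0,0,-20,-22,0,1]]]'
python3 -m handwheel '[[[0,0,0,-20,-22,0,1],[0,0,0,-20,-22,0,1],[0,0,0,-20,-22,0,1],[0,0,0,-20,-22,0,1],[0,0,0,-20,-22,0,1],[0,0,0,-20,-22,0,1],[0,0,0,-20,-22,0,1],[0,0,0,-20,-22,0,1]]]'
```

```text
clock: 0.82
ee_pos: [0.2597, 0.3063, 0.3019]
orientation: [[-0.935, 0.354, -0.003], [0.354, 0.935, -0.005], [0.001, -0.005, -1.0]]
contact_force: [-0.2, 0.3, 0.4]
width: 1.001
clock: 1.48
ee_pos: [0.3474, 0.0737, 0.3026]
orientation: [[-0.936, 0.352, -0.002], [0.352, 0.936, -0.005], [0.0, -0.005, -1.0]]
contact_force: [0.9, 0.4, -0.4]
width: 0.997
```

```bash
python3 -m handwheel '[[[0,0,0,-20,-22,0,1],[0,0,0,-20,-22,0,1],[0,0,0,-20,-22,0,1],[0,0,0,-20,-22,0,1],[0,0,0,-20,-22,0,1],[0,0,0,-14,-18,0,1],[0,0,0,-5,-8,0,1],[0,0,0,0,0,0,1]]]'
python3 - <<'E'
from h import *
import cv2
s=env.sense();print(s["ee_pos"],s["orientation"],s["joint_pos"])
c=env.get_calibration("wrist");print(-np.array(c["R"]).T@c["t"])
cv2.imwrite("pics/b_wrist.png",env.camera("wrist")[:,:,::-1])
print(proj("wrist",np.array([.4215,-.1245,.244])))
cv2.imwrite("pics/b_side.png",env.camera("side")[:,:,::-1])
E
```

```text
clock: 2.15
ee_pos: [0.4124, -0.1098, 0.3021]
orientation: [[-0.934, 0.358, -0.003], [0.358, 0.934, -0.004], [0.001, -0.005, -1.0]]
contact_force: [0.7, 1.1, -0.9]
width: 1.001
[ 0.41241617 -0.10977735  0.30207427] [[-0.93358125  0.3583518  -0.0031687 ]
 [ 0.35836306  0.9335722  -0.00434271]
 [ 0.00140199 -0.00518982 -0.99998555]] [-25.66726624   4.60915714  -5.09606904  80.35063819  -0.3029068
  -4.66760518]
[ 0.34930787 -0.08573847  0.44494433]
[264.62468548 253.34119864]
```

View pics/b_wrist.png

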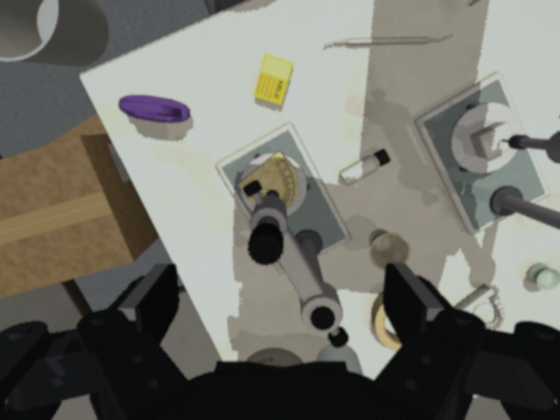

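View pics/b_side.png

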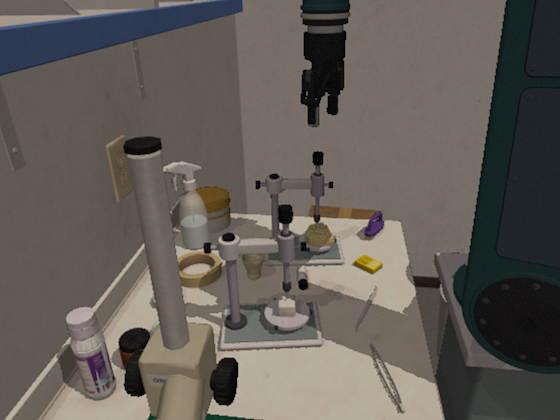

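Run:
```python
import cv2
b=cv2.imread("pics/b_wrist.png")[210:340,225:355]
cv2.imwrite("pics/z3.png",cv2.resize(b,None,fx=4.5,fy=4.5,interpolation=cv2.INTER_CUBIC))
```

```text
(no output)
```

View pics/z3.png

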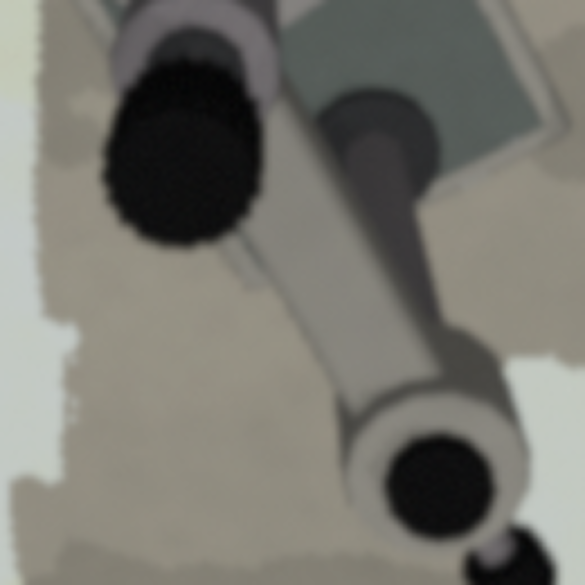

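Run:
```python
from h import *
k=ray("wrist",265.4,247.1,.244);c=ray("wrist",323,318,.197);print(k,c,np.degrees(np.arctan2(*(c-k)[[1,0]])),np.linalg.norm((c-k)[:2]))
s=env.sense();R=np.array(s["orientation"]);p=np.array(s["ee_pos"])
for q in (k,[.4215,-.1245,.244]): print(R.T@(np.r_[np.array(q[:2]),p[2]]-p))
```

```text
[ 0.41763888 -0.12162112  0.244     ] [ 0.50812987 -0.1089511   0.197     ] 7.970403610086212 0.0913736791202214
[-1.01734619e-02 -1.06749677e-02  3.87983128e-05]
[-1.48080171e-02 -1.19853456e-02  3.90755264e-05]
```

```bash
python3 -m handwheel '[[[-0.005,-0.001,0,-9,-8,0,1],[0,0,0,-3.5,-3.3,0,1],[0,0,0,0,0,20,1],[0,0,0,0,0,15,1],[0,0,0,0,0,0,1]]]'
python3 - <<'E'
from h import *
import cv2
s=env.sense();print(s["ee_pos"],s["orientation"],s["contact_force"])
im=env.camera("wrist")[:,:,::-1]
cv2.imwrite("pics/c_wrist.png",im)
print(proj("wrist",np.array([.4215,-.1245,.244])),proj("wrist",np.array([.4176,-.1216,.244])))
b=im[170:340,130:430]
cv2.imwrite("pics/z4.png",cv2.resize(b,None,fx=2.6,fy=2.6,interpolation=cv2.INTER_CUBIC))
E
```

```text
clock: 2.67
ee_pos: [0.4204, -0.1208, 0.2676]
orientation: [[-0.936, 0.352, 0.003], [0.352, 0.936, -0.0], [-0.003, 0.001, -1.0]]
contact_force: [0.2, -0.2, 0.5]
width: 1.001
[ 0.420409   -0.12078963  0.26761572] [[-9.35940802e-01  3.52145339e-01  2.91109202e-03]
 [ 3.52146572e-01  9.35944861e-01 -9.46713466e-05]
 [-2.75795969e-03  9.36524297e-04 -9.99995758e-01]] [ 0.20073878 -0.20215556  0.52062787]
[276.27830176 255.7752684 ] [278.82408433 247.46673926]
```

View pics/z4.png

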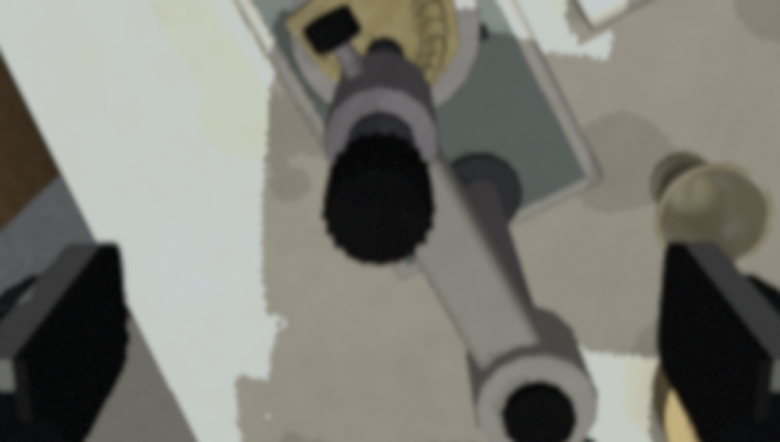

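Run:
```python
from h import *
s=env.sense();R=np.array(s["orientation"]);p=np.array(s["ee_pos"])
k=ray("wrist",275.8,250.8,.244);print(k)
for q in (k,[.4215,-.1245,.244]): print(R.T@(np.r_[np.array(q[:2]),p[2]]-p))
```

```text
[ 0.41878937 -0.12374103  0.244     ]
[ 6.21756799e-04 -3.35280296e-03 -5.22412143e-06]
[-2.18250769e-03 -3.10876250e-03  4.82391624e-06]
```

```bash
python3 -m handwheel '[[[0.001,0.002,0,-1,-3,5,1],[0,0,0,0,0,20,1],[0,0,0,0,0,18,1],[0,0,0,0,0,10,1],[0,0,0,0,0,4,1],[0,0,0,0,0,0,0.6]]]' 30
python3 - <<'E'
from h import *
import cv2
s=env.sense();print(s["ee_pos"],s["orientation"],s["contact_force"],s["moment"],s["width"])
im=env.camera("wrist")[:,:,::-1]
b=im[170:340,130:430]
cv2.imwrite("pics/z5.png",cv2.resize(b,None,fx=2.6,fy=2.6,interpolation=cv2.INTER_CUBIC))
cv2.imwrite("pics/d_side.png",cv2.resize(env.camera("side")[90:270,220:420,::-1],None,fx=3.3,fy=3.3,interpolation=cv2.INTER_CUBIC))
E
```

```text
clock: 3.22
ee_pos: [0.4226, -0.1246, 0.2137]
orientation: [[-0.937, 0.349, 0.007], [0.349, 0.937, -0.004], [-0.007, -0.001, -1.0]]
contact_force: [0.1, 0.0, 0.4]
width: 0.882
[ 0.42256087 -0.12459336  0.21366731] [[-0.93692892  0.34945943  0.00650395]
 [ 0.34944276  0.93695087 -0.00358069]
 [-0.00734519 -0.0010821  -0.99997244]] [0.11851409 0.0389901  0.3985884 ] [ 0.01220839 -0.00402151  0.03808429] 0.8823559867668447
```

View pics/z5.png

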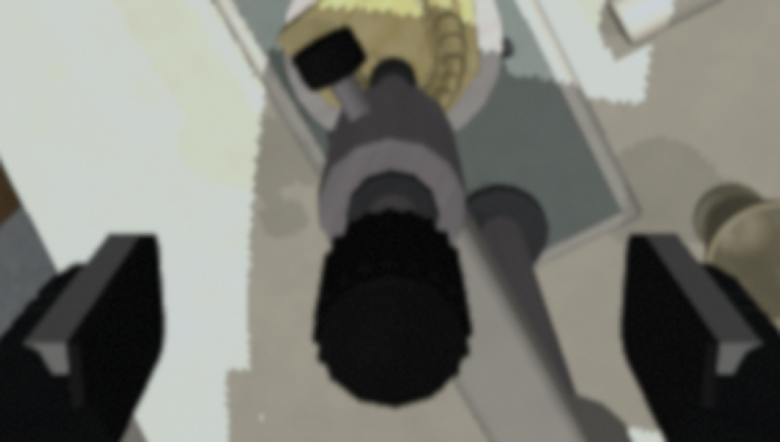

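View pics/d_side.png

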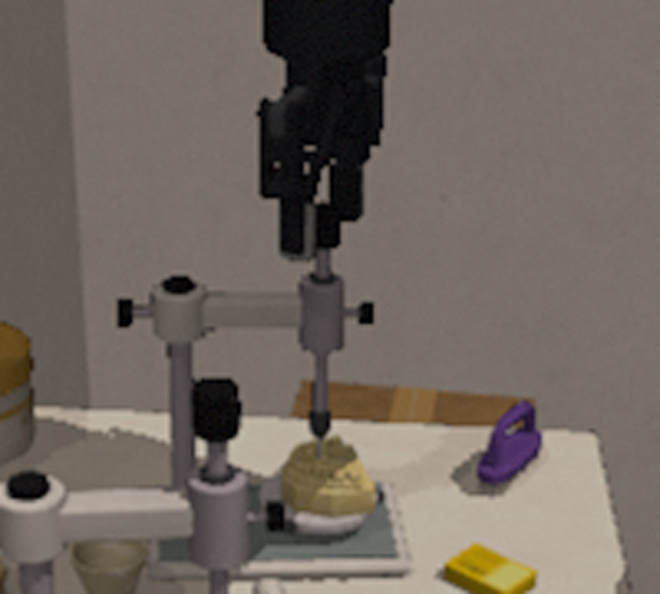

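```bash
python3 -m handwheel '[[[-0.001,0.007,0,0,0,2,0.6],[0,0,0,0,0,0,0.5],[0,0,0,0,0,0,0.4]]]' 30
python3 - <<'E'
from h import *
s=env.sense();R=np.array(s["orientation"]);p=np.array(s["ee_pos"]);print(p,R,s["contact_force"],s["moment"],s["width"])
k=ray("wrist",130+392.5/2.6,170+328/2.6,.244);print(R.T@(k-p),R.T@(np.array([.4215,-.1245,.244])-p))
E
```

```text
clock: 3.57
ee_pos: [0.4238, -0.1252, 0.2142]
orientation: [[-0.937, 0.349, 0.003], [0.349, 0.937, -0.002], [-0.003, -0.0, -1.0]]
contact_force: [0.2, -0.0, 0.2]
width: 0.402
[ 0.42380695 -0.12522642  0.21419806] [[-9.36971274e-01  3.49393179e-01  3.03937800e-03]
 [ 3.49389828e-01  9.36976107e-01 -1.58840766e-03]
 [-3.40280337e-03 -4.26364595e-04 -9.99994120e-01]] [ 1.68364992e-01 -1.77760182e-04  2.06680462e-01] [-0.04501174  0.00675699 -0.04918465] 0.40157444450836455
[ 0.00469642 -0.00072335 -0.02981778] [ 0.00231394 -0.0001381  -0.02980993]
```

```bash
python3 -m handwheel '[[[0,0.003,0,3,0,3,0.4],[0,0,0,0,0,0,0.38]]]' 30
python3 - <<'E'
from h import *
import cv2
s=env.sense();R=np.array(s["orientation"]);p=np.array(s["ee_pos"]);print(p,R,s["contact_force"],s["moment"],s["width"])
im=env.camera("wrist")[:,:,::-1]
b=im[170:420,180:380]
cv2.imwrite("pics/z6.png",cv2.resize(b,None,fx=2.4,fy=2.4,interpolation=cv2.INTER_CUBIC))
E
```

```text
clock: 3.73
ee_pos: [0.4212, -0.1243, 0.2115]
orientation: [[-0.937, 0.349, 0.001], [0.349, 0.937, -0.001], [-0.001, -0.001, -1.0]]
contact_force: [-0.8, 0.1, -0.5]
width: 0.381
[ 0.42117361 -0.12430904  0.21149648] [[-9.37000530e-01  3.49326951e-01  8.29169025e-04]
 [ 3.49326196e-01  9.37000716e-01 -9.31417627e-04]
 [-1.10230125e-03 -5.83088349e-04 -9.99999222e-01]] [-0.80540036  0.10364772 -0.49679388] [-0.01196062 -0.00982104 -0.00329612] 0.3808944413024897
```

View pics/z6.png

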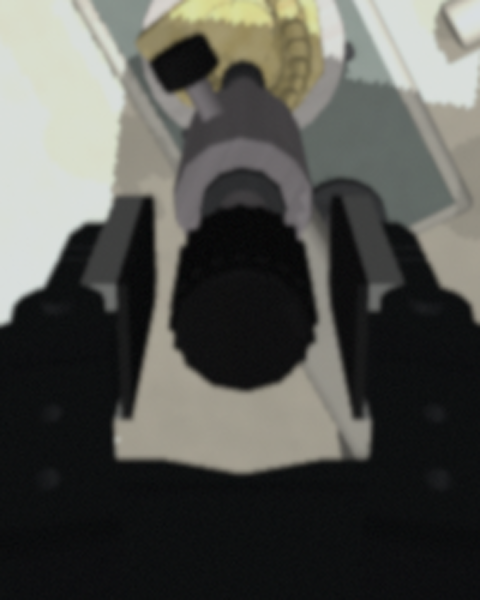

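```bash
python3 -m handwheel '[[[0,0,0,0,0,0,0.3],[0,0,0,0,0,0,0.2],[0,0,0,0,0,0,0.1],[0,0,0,0,0,0,0]]]' 35
python3 - <<'E'
from h import *
s=env.sense();print(s["orientation"],s["contact_force"],s["moment"],s["width"])
E
```

```text
clock: 4.12
ee_pos: [0.4214, -0.1244, 0.2119]
orientation: [[-0.937, 0.349, 0.002], [0.349, 0.937, -0.001], [-0.002, -0.0, -1.0]]
contact_force: [0.1, 0.3, -0.9]
width: 0.247
[[-9.36977145e-01  3.49386540e-01  1.69567866e-03]
 [ 3.49384955e-01  9.36978547e-01 -1.16438409e-03]
 [-1.99563466e-03 -4.98556671e-04 -9.99997884e-01]] [ 0.0578671   0.25441245 -0.87081514] [ 0.01711145 -0.08964651  0.00960357] 0.24691552464081892
```

```bash
python3 -m handwheel '[[[0,0,0,0,0,0,0],[0,0,0,0,0,-2,0],[0,0,0,0,0,-2,0]]]'
python3 - <<'E'
from h import *
s=env.sense();print(s["ee_pos"],s["orientation"],s["contact_force"],s["moment"],s["width"])
E
```

```text
clock: 4.37
ee_pos: [0.4211, -0.1242, 0.2158]
orientation: [[-0.937, 0.349, 0.001], [0.349, 0.937, -0.001], [-0.001, -0.0, -1.0]]
contact_force: [0.4, -0.2, -1.0]
width: 0.247
[ 0.42114586 -0.12424626  0.2157795 ] [[-9.36983748e-01  3.49371920e-01  8.47356575e-04]
 [ 3.49371301e-01  9.36984022e-01 -7.98100151e-04]
 [-1.07279335e-03 -4.51764802e-04 -9.99999323e-01]] [ 0.42713597 -0.23163384 -1.03752043] [ 0.06193303 -0.01403099  0.07476653] 0.24682000648378175
```

```bash
python3 -m handwheel '[[[0,0,0,0,0,-3,0],[0,0,0,0,0,-3,0],[0,0,0,0,0,-3,0]]]'
python3 - <<'E'
from h import *
import cv2
s=env.sense();print(s["ee_pos"],s["orientation"][:,2],s["contact_force"],s["moment"],s["width"])
cv2.imwrite("pics/e_side.png",cv2.resize(env.camera("side")[130:270,260:380,::-1],None,fx=4.2,fy=4.2,interpolation=cv2.INTER_CUBIC))
E
```

```text
clock: 4.62
ee_pos: [0.421, -0.1242, 0.2255]
orientation: [[-0.937, 0.349, 0.0], [0.349, 0.937, -0.001], [-0.001, -0.0, -1.0]]
contact_force: [-0.3, -0.0, -1.8]
width: 0.244
[ 0.42101231 -0.1241986   0.22553773] [ 4.05604095e-04 -6.35005549e-04 -9.99999716e-01] [-0.32526772 -0.014499   -1.793182  ] [-0.01530079 -0.01016     0.06576655] 0.24418459494198477
```

View pics/e_side.png

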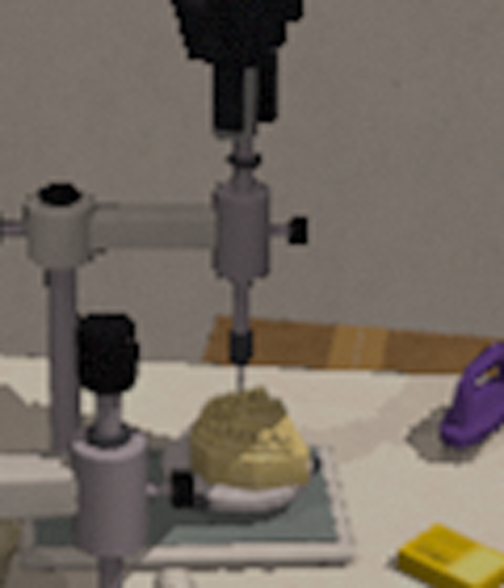

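```bash
python3 -m handwheel '[[[0,0,0,0,0,-3,0],[0,0,0,0,0,-3,0],[0,0,0,0,0,-3,0],[0,0,0,0,0,-2,0],[0,0,0,0,0,0,0],[0,0,0,0,0,0,0]]]'
python3 - <<'E'
from h import *
import cv2
s=env.sense();print(s["ee_pos"],s["orientation"][:,2],s["contact_force"],s["moment"],s["width"])
cv2.imwrite("pics/f_side.png",cv2.resize(env.camera("side")[130:270,260:380,::-1],None,fx=4.2,fy=4.2,interpolation=cv2.INTER_CUBIC))
E
```

```text
clock: 5.17
ee_pos: [0.4214, -0.1244, 0.2389]
orientation: [[-0.937, 0.349, 0.002], [0.349, 0.937, -0.001], [-0.002, -0.001, -1.0]]
contact_force: [-0.0, 0.6, -0.3]
width: 0.242
[ 0.42142794 -0.12440944  0.23885745] [ 0.00190286 -0.00138531 -0.99999723] [-0.04803     0.63124223 -0.34459922] [ 0.02732906 -0.00804283 -0.01467499] 0.24177236987348638
```

View pics/f_side.png

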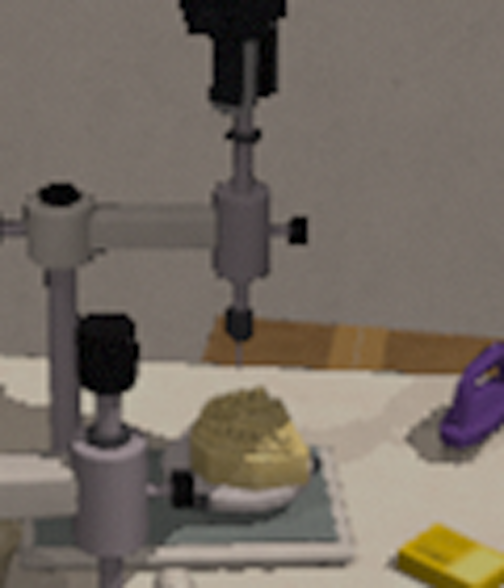

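```bash
python3 -m handwheel '[[[0,0,0,0,0,0,0],[0,0,0,0,0,0,0],[0,0,0,0,0,0,0],[0,0,0,0,0,0,0],[0,0,0,0,0,0,0],[0,0,0,0,0,0,0]]]'
python3 - <<'E'
from h import *
import cv2
s=env.sense();print(s["ee_pos"],s["orientation"][:,2],s["contact_force"],s["moment"],s["width"])
X=np.array([.4211,-.1244,0])
for z in (.231,.194,.196,.223,.090,.108): print(z,proj("side",X+[0,0,z]))
im=env.camera("side")[:,:,::-1]
cv2.imwrite("pics/g_side.png",cv2.resize(im[140:230,285:355],None,fx=6.5,fy=6.5,interpolation=cv2.INTER_CUBIC))
E
```

```text
clock: 5.72
ee_pos: [0.4212, -0.1243, 0.2383]
orientation: [[-0.937, 0.349, 0.001], [0.349, 0.937, -0.001], [-0.001, -0.001, -1.0]]
contact_force: [-0.3, -0.8, -1.5]
width: 0.244
[ 0.4211784  -0.12428173  0.23830554] [ 1.03807604e-03 -9.72685706e-04 -9.99998988e-01] [-0.26126856 -0.78256314 -1.46718653] [-0.00432668  0.0368278  -0.05443169] 0.24350668545575282
0.231 [317.67789268 158.87790757]
0.194 [317.36370066 175.45476234]
0.196 [317.38038815 174.57432599]
0.223 [317.60896533 162.51453264]
0.09 [316.53943941 218.94300525]
0.108 [316.67624962 211.72486238]
```

View pics/g_side.png

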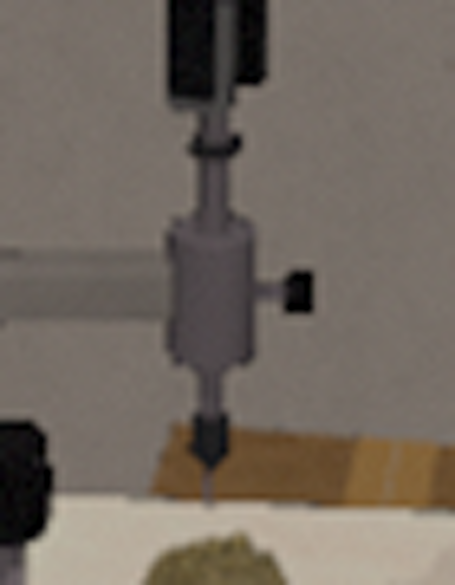

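Run:
```python
from h import *
import cv2
cv2.imwrite("pics/h_top.png",env.camera("top")[:,:,::-1])
s=env.sense();print(s["clock"],s["ee_pos"],s["qd"],s["contact_force"],s["width"])
```

```text
5.8167 [ 0.42117378 -0.12426125  0.23831197] [ 0.07456569  0.06019658 -0.05792292 -0.02041971 -0.07064748  0.11556915] [ 0.35033614  0.85477756 -1.04908623] 0.24822497657646447
```

View pics/h_top.png

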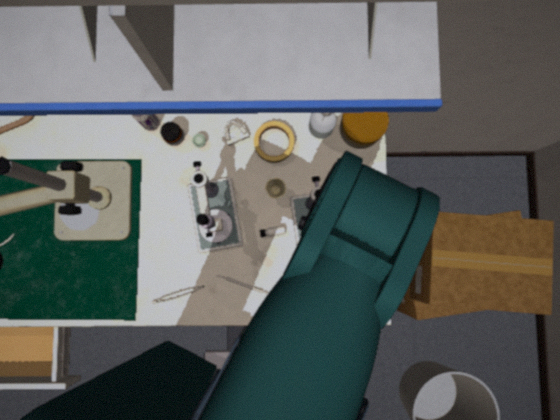

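The top view shows surveyor 2 at (215,215), the bottle at (272,232) and the cup at (276,187), all where they were. The arm covers the cast, which the side view showed unmoved. I'm handing in now.

```bash
python3 -c "
from bench import env
print(env.finish_job())"
```

```text
the job is handed in; nothing more can be done
None
```

The rod is drawn up with its tip about 20 mm above the tops of the teeth, and the gripper is still holding it there by the knob. I used the right-hand surveyor, at about x 0.421, y -0.124 m, because it has the toothed cast on its table. I gripped the knob at 35 N and raised it straight up by about 26.6 mm.

- **Rod height:** in the side view the collar is at row 162.5, exactly where a 27 mm lift should put it. The tip shows at row 217.7, about 1 pixel (roughly 3 mm) higher than the calculated 218.9. I took that as image blur and calibration error.
- **Sideways force:** it read under 1 N at each check during and after the lift. The rod did not slip, and the arm was steady when I handed in, at about 5.8 s.
- **Surroundings:** the cast looked unmoved in the side view. The other surveyor, the bottle and the cup were unchanged in the top view. The arm hid the cast from the top camera, so I could only check the cast from the side.
- **One disagreement:** before the grasp, the wrist camera and the fixed cameras differed by about 4 to 5 mm on the knob's position, mainly along the pads' width. I centred the jaws on the knob in the wrist picture before closing.

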